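Hold the damp box open for the waiting disc

ROBOT

A 6-joint arm with a two-finger parallel gripper is mounted at the origin on the work surface. World frame = base frame: x ahead of the robot, y to its left, z up, the work surface at z = 0. Lengths are in m, angles in rad, forces in N, time in s.
With the tool pointing down it reaches from about 0.375 to 0.975 m from the base axis. Payload 3.8 kg.
Tool frame: the origin (TCP) lies on the centre line of the jaws, within the pads' length; the fingertips stand 19 mm ahead of it and the grasp point (between the pads) is the TCP; z points along the fingers, y is the line along which they close (so a half turn about z gives the same grasp; the last joint's range is limited). The gripper opens to 88 mm and grips with 3 to 60 N. Pads are 18 mm wide; open, the fingers measure 123 mm over their backs; the gripper's body (75 mm by 187 mm) begins 45 mm behind the grasp point.
Start: joints at [-1.298, 0.264, 1.604, -0, 1.274, -0.037], TCP at [0.206, -0.643, 0.229] pointing down, gripper open.
Joint ranges: [-2.63, 2.63], [-0.94, 2.18], [0.31, 2.57], [-1.31, 4.45], [0, 2.66], [-2.55, 2.55]. Speed limits (rad/s): [2.57, 2.57, 3.14, 3.14, 3.14, 3.14].

INTERFACE

Orientations are given as a unit quaternion [w, x, y, z].
In Python, from bench import bot gives the robot as it stands.
- The arm moves only by the tool send_rows, never from a script. Its argument "moves" is a list of rows, each a list of 2 entries, a list of its own where there are three numbers: the shift along the tool's x, y, z in mm, then the turn about the tool's z in degrees. In form: [[[x, y, z], yaw], ...]. A call has 1 to 20 rows; each row is the pose to reach, as a shift and turn from the pose commanded when the call began, along the tool's axes at that moment; what a row does not reach only later rows make up. A row lasts 1/10 s, in which the tool goes at most 50 mm and 8.59 degrees, less where a joint would pass 70% of its speed; a pose out of reach is approached as far as the arm can. A call with a gripper value outside its range is refused whole. "hand" is the opening, from 0 (shut) to 1 (fully open), set as the call begins (left out, the last holds). The fingers move at their own pace and stop on an object; "newtons" is the grip in N (left out, the last holds). Time passes only in rows, so rows that repeat a pose let the fingers close. It gives the time, the measured TCP pose, the force, the opening and the grip force at its end, in the units of the state.
- bot.sense(): the state, without advancing time (a new reading comes with each control period).
- bot.camera(name): name is "side" or "top"; returns (picture, depth): 420x560x3 uint8, red, green, blue; 420x560 float32, m along the optical axis (not along the pixel's ray), 0 where there is no reading.
- bot.camera_info(name): a dict with "intrinsics" (3x3 intrinsics, pixels), "extrinsics" (4x4, takes a point from world to camera coordinates). Camera axes: x right, y up, looking along -z (the intrinsics and any distortion apply to the point x, -y, -z); pixel columns grow to the right and rows downward; lengths in m; the calibration is good to about 2 mm. A picture is of the moment at which its call begins. camera_info takes no time and is no camera call.
- bot.job_done(): hands the job in; it is judged then, once.
The state is a dict: "t": time; "qpos": joint angles; "qvel": joint speeds; "joint_torque": joint torques, N m; "ee_pos": TCP position; "ee_rot": TCP orientation; "wrist_force": force on the tool from outside, world axes, zero at the start; "wrist_torque": the same for the moment, N m; "width": finger opening in m; "finger_force": force on a finger pad.
Only numpy, scipy, OpenCV 4.12 (cv2) and the standard library are available. Lean on these libraries where they do the work, as an engineer would, in place of code of your own. Each camera call takes 0.05 s, during which the arm holds its last target. There are 200 camera calls.

TASK

A single clay disc is waiting on the table in front (the pull-bar side) of one of the three lidded damp boxes. Lift the lid of that box by its pull bar and hold it open at 60 degrees (give or take 6) with the gripper so that I can put the disc in; finish while still holding the lid steady there, because it falls shut if let go. Keep the other two boxes shut, and do not shift or tip the disc, the mould or the bowl.

Things in the scene. Friction and masses are not known exactly. Their poses are not given: they have to be found in the camera images.
- box_a: The left (+y) of three identical fixed damp boxes: open wooden box 180 mm deep (its x) by 190 mm wide (its y), 90 mm high, walls 10 mm. Origin: centre of its underside, on the table. Its front, where the lid's pull bar is, faces its own -x, roughly towards the robot; its z is up.
- lid_a (a joint): Opening angle of the lid of box_a, rad: 0 shut (lying level on the box), 1.047 is 60 degrees; the front edge swings up and back about the hinge on the box's rear (+x) top edge; stop at 1.9. Plywood lid 180 x 190 x 12 mm with its bar, 0.28 to 0.56 kg, its underside 0.5 mm above the box. Nearly frictionless hinge: it falls shut when let go.
- lid_a_bar (a point): Middle of the steel pull bar of lid_a: a round bar 12 mm thick, 120 mm long, parallel to the hinge (box's y), carried by a round arm at each end 45 mm ahead of the lid's front edge, level with the lid's mid-thickness (about 97 mm above the table when shut). Free gap of 39 mm between bar and lid edge. It swings with the lid, 225 mm from the hinge point.
- lid_a_hinge (a point): Point beside the hinge line of lid_a, mid-width at the lid's rear edge, mid-thickness; 6 mm above the hinge line itself, which runs along the box's y.
- box_b: The middle of three identical fixed damp boxes: open wooden box 180 mm deep (its x) by 190 mm wide (its y), 90 mm high, walls 10 mm. Origin: centre of its underside, on the table. Its front, where the lid's pull bar is, faces its own -x, roughly towards the robot; its z is up.
- lid_b (a joint): Opening angle of the lid of box_b, rad: 0 shut (lying level on the box), 1.047 is 60 degrees; the front edge swings up and back about the hinge on the box's rear (+x) top edge; stop at 1.9. Plywood lid 180 x 190 x 12 mm with its bar, 0.28 to 0.56 kg, its underside 0.5 mm above the box. Nearly frictionless hinge: it falls shut when let go.
- lid_b_bar (a point): Middle of the steel pull bar of lid_b: a round bar 12 mm thick, 120 mm long, parallel to the hinge (box's y), carried by a round arm at each end 45 mm ahead of the lid's front edge, level with the lid's mid-thickness (about 97 mm above the table when shut). Free gap of 39 mm between bar and lid edge. It swings with the lid, 225 mm from the hinge point.
- lid_b_hinge (a point): Point beside the hinge line of lid_b, mid-width at the lid's rear edge, mid-thickness; 6 mm above the hinge line itself, which runs along the box's y.
- box_c: The right (-y) of three identical fixed damp boxes: open wooden box 180 mm deep (its x) by 190 mm wide (its y), 90 mm high, walls 10 mm. Origin: centre of its underside, on the table. Its front, where the lid's pull bar is, faces its own -x, roughly towards the robot; its z is up.
- lid_c (a joint): Opening angle of the lid of box_c, rad: 0 shut (lying level on the box), 1.047 is 60 degrees; the front edge swings up and back about the hinge on the box's rear (+x) top edge; stop at 1.9. Plywood lid 180 x 190 x 12 mm with its bar, 0.28 to 0.56 kg, its underside 0.5 mm above the box. Nearly frictionless hinge: it falls shut when let go.
- lid_c_bar (a point): Middle of the steel pull bar of lid_c: a round bar 12 mm thick, 120 mm long, parallel to the hinge (box's y), carried by a round arm at each end 45 mm ahead of the lid's front edge, level with the lid's mid-thickness (about 97 mm above the table when shut). Free gap of 39 mm between bar and lid edge. It swings with the lid, 225 mm from the hinge point.
- lid_c_hinge (a point): Point beside the hinge line of lid_c, mid-width at the lid's rear edge, mid-thickness; 6 mm above the hinge line itself, which runs along the box's y.
- disc: The one pressed clay disc standing by itself: solid, 110 mm diameter, 35 mm high, 0.5 kg, relief on top, on the table in front of one of the three boxes, its centre about 190 mm ahead (box's -x) of that box's origin. Origin: centre of its underside. (More discs lie on wooden trays beyond the boxes, on their hinge side: scenery.)
- mould: Bystander: wooden press mould, 90 x 90 x 20 mm plate with a round stub handle 26 mm across on top, 45 mm high in all, in front of another box. Origin: centre of its underside.
- bowl: Bystander: white ceramic bowl, 100 mm across the rim, 40 mm high, empty, in front of the remaining box. Origin: centre of its underside.
Mind the look-alikes: they are no part of the job. What is shaped like the disc but orange or purple is not meant.

How it is judged:
At the end, for the whole second after the job is handed in: The lid of the box with the disc in front of it stands at 60 degrees (54 to 66), still (below 0.05 rad/s), with the gripper's fingers bearing on it (over 0.3 N); the other two lids are shut (below 0.05 rad) ((((y of disc in the frame of box_a between -0.07 and 0.07 m and x of disc in the frame of box_a between -0.26 and -0.12 m) and value of joint lid_a between 0.942 and 1.152 rad and velocity of joint lid_a between -0.05 and 0.05 rad/s and contact force between the fingers and lid_a above 0.3 N and value of joint each of lid_b, lid_c below 0.05 rad) or ((y of disc in the frame of box_b between -0.07 and 0.07 m and x of disc in the frame of box_b between -0.26 and -0.12 m) and value of joint lid_b between 0.942 and 1.152 rad and velocity of joint lid_b between -0.05 and 0.05 rad/s and contact force between the fingers and lid_b above 0.3 N and value of joint each of lid_a, lid_c below 0.05 rad) or ((y of disc in the frame of box_c between -0.07 and 0.07 m and x of disc in the frame of box_c between -0.26 and -0.12 m) and value of joint lid_c between 0.942 and 1.152 rad and velocity of joint lid_c between -0.05 and 0.05 rad/s and contact force between the fingers and lid_c above 0.3 N and value of joint each of lid_a, lid_b below 0.05 rad))); the arm keeps its last pose, push and grip.
It fails at once if a lid of a box without the disc is raised (over 0.15 rad) ((not (y of disc in the frame of box_a between -0.07 and 0.07 m and x of disc in the frame of box_a between -0.26 and -0.12 m) and value of joint lid_a above 0.15 rad) or (not (y of disc in the frame of box_b between -0.07 and 0.07 m and x of disc in the frame of box_b between -0.26 and -0.12 m) and value of joint lid_b above 0.15 rad) or (not (y of disc in the frame of box_c between -0.07 and 0.07 m and x of disc in the frame of box_c between -0.26 and -0.12 m) and value of joint lid_c above 0.15 rad)).
It fails at once if the disc, mould or bowl is shifted by more than 25 mm or tipped by more than 0.3 rad (distance of any of disc, mould, bowl from where it was at the start of the episode above 0.025 m or angle between any of disc, mould, bowl's own z axis and vertical above 0.3 rad).
It also fails if it takes over 40 s, if anything falls off the work surface, if the arm or the gripper's body presses on something with over 40 N, if the wrist force passes 120 N, or if a joint passes its speed limit or range.

## Working session

There is one attempt and no reset: what is moved stays moved. The work goes in short steps, Python scripts to look and compute and a tool call to move; the robot and the scene stay as the last step left them, time stands still between calls to the robot, and variables do not carry over. Pictures are saved under pics/ and viewed, at most 10 in all, crops included, and the job is handed in when it is done.

Besides the shell and the picture viewer there is one more tool, called as name(argument=value, ...) on one line, values as JSON. send_rows: Moves the arm, as the interface text tells. Its arguments: {"type":"object","properties":{"moves":{"type":"array"},"hand":{"type":"number"},"newtons":{"type":"number"}},"required":["moves"]}

```bash
mkdir -p pics; cat > h.py <<'E'
from bench import bot
import numpy as np, cv2
def world(name,u,v,d):
    i=bot.camera_info(name);K=np.array(i["intrinsics"]);T=np.array(i["extrinsics"])
    p=np.linalg.inv(K)@np.array([u,v,1.])*d
    return (np.linalg.inv(T)@np.array([p[0],-p[1],-p[2],1]))[:3]
E
python3 - <<'E'
from h import *
for n in("top","side"):
    im,d=bot.camera(n);np.savez(f"{n}.npz",im=im,d=d);cv2.imwrite(f"pics/{n}0.png",im[:,:,::-1]);print(bot.camera_info(n))
print(bot.sense())
E
```

```text
{'intrinsics': array([[505.68070797,   0.        , 280.15790122],
       [  0.        , 505.68070797, 212.29399427],
       [  0.        ,   0.        ,   1.        ]]), 'extrinsics': array([[ 0.00440071, -0.99980018, -0.01949947, -0.01255554],
       [ 0.99067945,  0.00170415,  0.13620327, -0.54800121],
       [-0.13614283, -0.01991711,  0.99048899, -1.47682412],
       [ 0.        ,  0.        ,  0.        ,  1.        ]])}
{'intrinsics': array([[436.63981049,   0.        , 273.03313   ],
       [  0.        , 436.63981049, 208.04188889],
       [  0.        ,   0.        ,   1.        ]]), 'extrinsics': array([[-0.91714546, -0.39804502, -0.020109  ,  0.47923946],
       [ 0.26115168, -0.63830864,  0.72412836, -0.22548064],
       [-0.30107143,  0.65887954,  0.689372  , -1.24736351],
       [ 0.        ,  0.        ,  0.        ,  1.        ]])}
{'t': 0.1, 'qpos': array([-1.29794356e+00,  2.64696823e-01,  1.60524175e+00, -1.55877455e-05,
        1.27369372e+00, -3.69332564e-02]), 'qvel': array([ 1.74974451e-04, -1.20623531e-03, -4.95015535e-03,  8.87250048e-05,
       -5.82323028e-04,  2.03751716e-03]), 'joint_torque': array([ 6.61317590e-04, -5.03617609e+01, -3.58068287e+01,  7.31613929e-02,
        2.34007003e-02, -6.33144873e-05]), 'ee_pos': array([ 0.20556976, -0.642238  ,  0.22769738]), 'ee_rot': array([-1.01185488e-03,  9.88027175e-01,  1.54276576e-01, -1.27417075e-04]), 'wrist_force': array([ 0.20842961,  0.39783631, -0.39717173]), 'wrist_torque': array([-0.0200625 , -0.00975485, -0.00096423]), 'finger_force': 0.0, 'width': 0.08808408500038198}
```

View pics/top0.png

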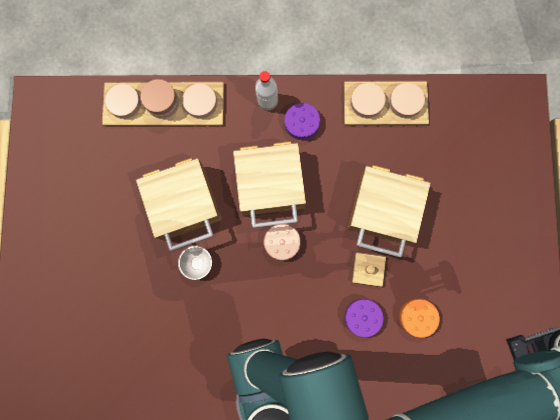

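View pics/side0.png

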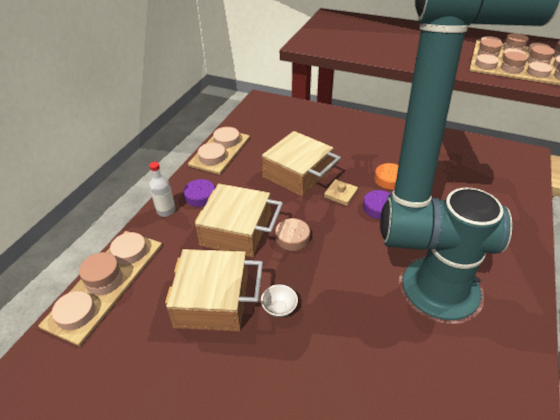

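Top view: the clay disc is at (282,242), in front of the middle box, whose bar runs from about (252,225) to (297,221). The bowl (195,263) is at the left box and the mould (370,270) at the right one. Candidates:
- Clay disc (282,242): it stands alone, so it matches the description.
- Purple discs (302,121) and (365,318), orange disc (420,318): wrong colour.
- Tray discs (122,99), (158,96), (199,100), (368,99), (407,99): scenery.

I choose the clay disc and box_b, and will check this in a close crop.

```bash
python3 - <<'E'
from h import *
im=np.load("top.npz")["im"]
c=cv2.resize(im[135:270,220:325,::-1],None,fx=4.4,fy=4.4,interpolation=cv2.INTER_CUBIC);cv2.imwrite("pics/crop1.png",c)
E
```

```text
(no output)
```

View pics/crop1.png

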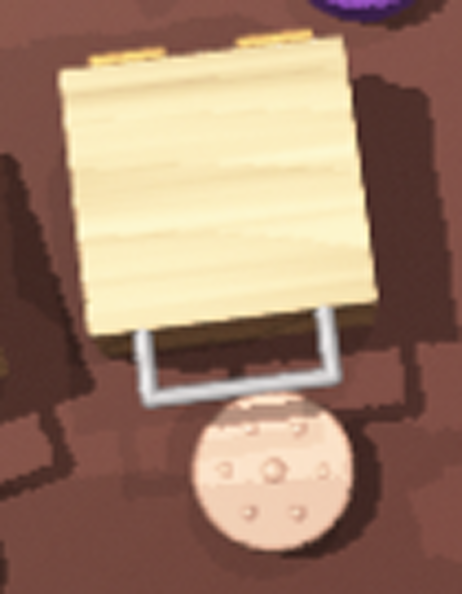

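The crop confirms it: the clay disc with relief is in front of box_b. Crop lid corners are TL (60,72), TR (343,38), BR (377,300) and BL (90,335); the bar ends are at (150,398) and (335,377).

```bash
cat >> h.py <<'E'
from scipy.spatial.transform import Rotation as R
def onz(name,u,v,z):
    i=bot.camera_info(name);T=np.linalg.inv(np.array(i["extrinsics"]))
    o=T[:3,3];r=world(name,u,v,1)-o
    return o+r*(z-o[2])/r[2]
def totool(p):
    s=bot.sense();q=s["ee_rot"];return R.from_quat(np.r_[q[1:],q[0]]).inv().apply(np.array(p)-s["ee_pos"])*1000
E
python3 - <<'E'
from h import *
P=lambda u,v,z:onz("top",220+(u)/4.4,135+(v)/4.4,z)
c=[P(*a,.1025) for a in((60,72),(343,38),(377,300),(90,335))]
b=[P(*a,.1005) for a in((150,398),(335,377))]
for x in c+b: print(x.round(4))
f=(c[2]+c[3])/2;r=(c[0]+c[1])/2;d=r-f
e1=c[3]-c[2];e2=b[0]-b[1]
print("front",f,"rear",r,"depth",np.hypot(*d[:2]),"w",np.hypot(*e1[:2]))
for v in(d,np.array([e1[1],-e1[0]]),np.array([e2[1],-e2[0]])):print(np.degrees(np.arctan2(v[1],v[0])))
bm=(b[0]+b[1])/2;u=d[:2]/np.hypot(*d[:2]);print("bar",bm,"pred",f[:2]-u*.045)
q=bot.sense()["ee_rot"];M=R.from_quat(np.r_[q[1:],q[0]]).as_matrix();print(M, np.degrees(np.arctan2(M[1,1],M[0,1])))
print("disc",P(273,470,.035))
print("tool",totool([bm[0],bm[1],.2]))
E
```

```text
[0.7183 0.1244 0.1025]
[ 0.7413 -0.0632  0.1025]
[ 0.5656 -0.0853  0.1025]
[0.5422 0.1018 0.1025]
[0.5012 0.0623 0.1005]
[ 0.5152 -0.058   0.1005]
front [0.55391984 0.00824418 0.1025    ] rear [0.72981757 0.03058368 0.1025    ] depth 0.17731064033681956 w 0.18854126746590355
7.237975211459852
7.115243241165953
6.640497838633083
bar [0.50822501 0.00216118 0.1005    ] pred [0.50927843 0.00257459]
[[ 9.52397443e-01  3.04858642e-01 -5.63994081e-04]
 [ 3.04859158e-01 -9.52395428e-01  1.96016530e-03]
 [ 6.04279488e-05 -2.03879518e-03 -9.99997920e-01]] -72.2503022056459
disc [ 0.45971263 -0.01683382  0.035     ]
tool [ 484.69740055 -521.39929098   28.78976023]
```

send_rows(moves=[[[485, -521, 15], -79.3], [[485, -521, 15], -79.3], [[485, -521, 15], -79.3], [[485, -521, 15], -79.3], [[485, -521, 15], -79.3], [[485, -521, 15], -79.3], [[485, -521, 15], -79.3], [[485, -521, 15], -79.3], [[485, -521, 15], -79.3], [[485, -521, 15], -79.3], [[485, -521, 15], -79.3], [[485, -521, 15], -79.3], [[485, -521, 15], -79.3], [[485, -521, 15], -79.3], [[485, -521, 15], -79.3], [[485, -521, 15], -79.3], [[485, -521, 15], -79.3], [[485, -521, 15], -79.3]], hand=0.34)

```text
t: 1.9
ee_pos: [0.5082, -0.0003, 0.2137]
ee_rot: [-0.0, 0.663, 0.749, -0.0]
wrist_force: [0.2, 0.5, 0.1]
width: 0.0301
finger_force: 0.0
```

send_rows(moves=[[[2, 0, 40], 0], [[2, 0, 80], 0], [[2, 0, 80], 0], [[2, 0, 80], 0]])

```text
t: 2.3
ee_pos: [0.5077, 0.002, 0.1338]
ee_rot: [-0.001, 0.663, 0.749, -0.001]
wrist_force: [0.2, 0.4, 0.5]
width: 0.0299
finger_force: 0.0
```

```bash
python3 - <<'E'
from h import *
s=bot.sense();print(s["ee_pos"],s["width"],totool([.5087,.0023,.0965]))
im,d=bot.camera("side")
cv2.imwrite("pics/s1.png",cv2.resize(im[150:270,180:340,::-1],None,fx=4.5,fy=4.5,interpolation=cv2.INTER_CUBIC))
E
```

```text
[0.50771556 0.00197328 0.13382417] 0.029916164799780605 [ 0.19721951  1.09040198 37.32213012]
```

View pics/s1.png

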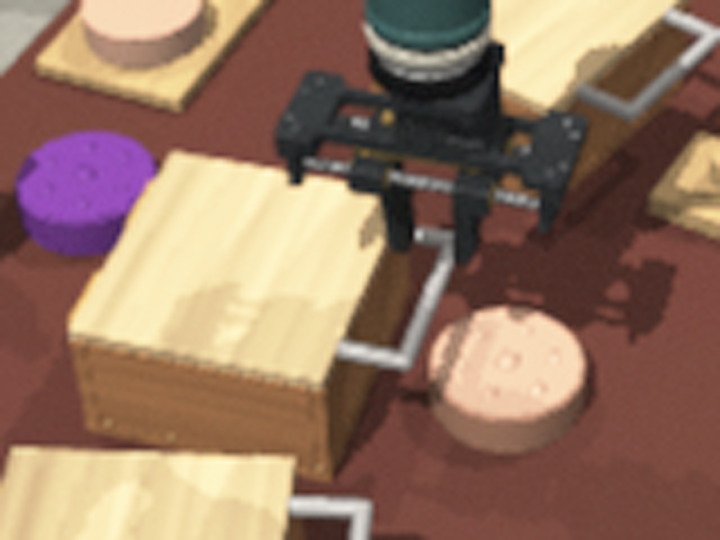

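The fingers at crop (400,225) and (467,235) straddle the bar, one over the gap and one ahead of it. Now I descend and close.

send_rows(moves=[[[0, 1, 20], 0], [[0, 1, 37], 0], [[0, 1, 37], 0]])

```text
t: 2.65
ee_pos: [0.5097, 0.0029, 0.0974]
ee_rot: [0.0, 0.663, 0.749, -0.0]
wrist_force: [0.5, -0.2, -0.3]
width: 0.03
finger_force: 0.0
```

send_rows(moves=[[[0, 0, 0], 0], [[0, 0, 0], 0], [[0, 0, 0], 0], [[0, 0, 0], 0], [[0, 0, 0], 0], [[0, 0, 0], 0]], hand=0, newtons=20)

```text
t: 3.25
ee_pos: [0.5096, 0.0033, 0.0971]
ee_rot: [0.0, 0.662, 0.749, 0.0]
wrist_force: [0.4, 0.1, 0.0]
width: 0.0004
finger_force: 0.0
```

The width is 0, so the fingers closed on nothing. I'll look.

```bash
python3 - <<'E'
from h import *
im,d=bot.camera("side")
a=cv2.resize(im[165:255,190:320,::-1],None,fx=5,fy=5,interpolation=cv2.INTER_CUBIC)
cv2.imwrite("pics/s2.png",a)
print(bot.sense())
E
```

```text
{'t': 3.3, 'qpos': array([-4.23389108e-02,  7.56678962e-02,  2.08327321e+00,  6.43657660e-05,
        9.82649653e-01, -1.65428950e-01]), 'qvel': array([ 0.00054319,  0.00078766,  0.00137481, -0.00231428,  0.00121105,
        0.00115621]), 'joint_torque': array([-2.96567167e-03, -3.53330934e+01, -3.11136746e+01,  6.08737743e-02,
        2.56090122e-02, -2.98742339e-05]), 'ee_pos': array([0.50958972, 0.00335272, 0.09695795]), 'ee_rot': array([-1.61310130e-05,  6.62289964e-01,  7.49247625e-01,  2.13916443e-05]), 'wrist_force': array([ 0.44629809, -0.37283859,  0.05241306]), 'wrist_torque': array([-0.01454758, -0.0812749 , -0.03110077]), 'finger_force': 0.0, 'width': 0.00041873795906565087}
```

View pics/s2.png

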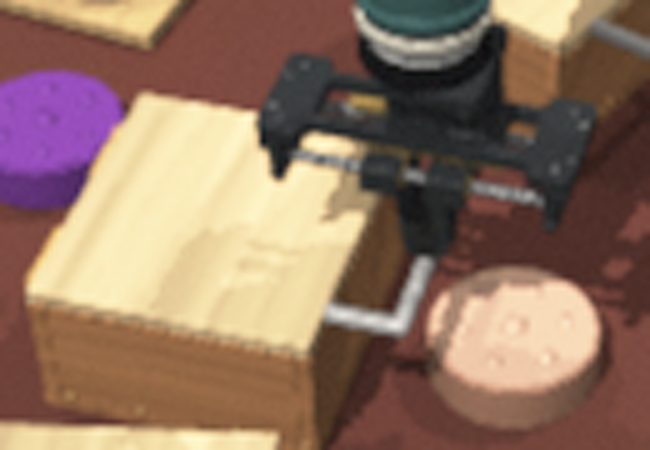

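```bash
cat >> h.py <<'E'
def proj(n,p):
    i=bot.camera_info(n);c=np.array(i["extrinsics"])@np.r_[p,1];k=np.array(i["intrinsics"])@np.array([c[0],-c[1],-c[2]]);return k[:2]/k[2]
E
python3 - <<'E'
from h import *
t=bot.sense()["ee_pos"]
for p in(t,t-[0,0,.019],[.5012,.0623,.0965],[.5152,-.058,.0965],[.5087,.0023,.0965]):
    print(np.round(p,3),[((proj("side",p)-[190,165])*5).round(0),proj("top",p).round(1)])
z=np.load("top.npz");d=z["d"]
for u,v in((150,398),(242,388),(335,377),(225,200),(273,470)):
    a=220+u/4.4;b=135+v/4.4
    w=d[int(b)-1:int(b)+2,int(a)-1:int(a)+2];print(world("top",a,b,w.min()).round(4),world("top",a,b,np.median(w)).round(4))
s=np.load("side.npz")
# bar in initial side picture: highest points on expected segment
for f in np.linspace(0.1,.9,7):
    p=np.array([.5012,.0623,.0965])*(1-f)+np.array([.5152,-.058,.0965])*f
    u,v=proj("side",p);
    w=s["d"][int(v)-3:int(v)+4,int(u)-3:int(u)+4];k=np.unravel_index(np.argmin(w),w.shape)
    print(world("side",int(u)-3+k[1]+.5,int(v)-3+k[0]+.5,w.min()).round(4), p.round(4))
im,dd=bot.camera("top");cv2.imwrite("pics/t2.png",cv2.resize(im[170:260,220:330,::-1],None,fx=6,fy=6,interpolation=cv2.INTER_CUBIC))
E
```

```text
[0.51  0.003 0.097] [array([429., 255.]), array([274.7, 222.7])]
[0.51  0.003 0.078] [array([430., 277.]), array([274.9, 223.5])]
[0.501 0.062 0.096] [array([403., 324.]), array([254.2, 225.6])]
[ 0.515 -0.058  0.096] [array([459., 190.]), array([296.1, 220.9])]
[0.509 0.002 0.096] [array([431., 255.]), array([275.1, 223.1])]
[0.5003 0.0617 0.1089] [0.5011 0.0622 0.1014]
[0.5073 0.0023 0.1057] [0.5079 0.0025 0.1004]
[ 0.5143 -0.0579  0.1082] [ 0.5151 -0.0579  0.1013]
[0.6313 0.0142 0.1056] [0.6321 0.0143 0.1019]
[ 0.4589 -0.017   0.0454] [ 0.4592 -0.0169  0.0412]
[0.505  0.0687 0.1028] [0.5026 0.0503 0.0965]
[0.5035 0.0502 0.1025] [0.5045 0.0342 0.0965]
[0.5035 0.0352 0.1011] [0.5063 0.0182 0.0965]
[0.5008 0.0187 0.1038] [0.5082 0.0021 0.0965]
[0.5074 0.0034 0.1   ] [ 0.5101 -0.0139  0.0965]
[ 0.5085 -0.015   0.1001] [ 0.5119 -0.0299  0.0965]
[ 0.507  -0.0274  0.1067] [ 0.5138 -0.046   0.0965]
```

View pics/t2.png

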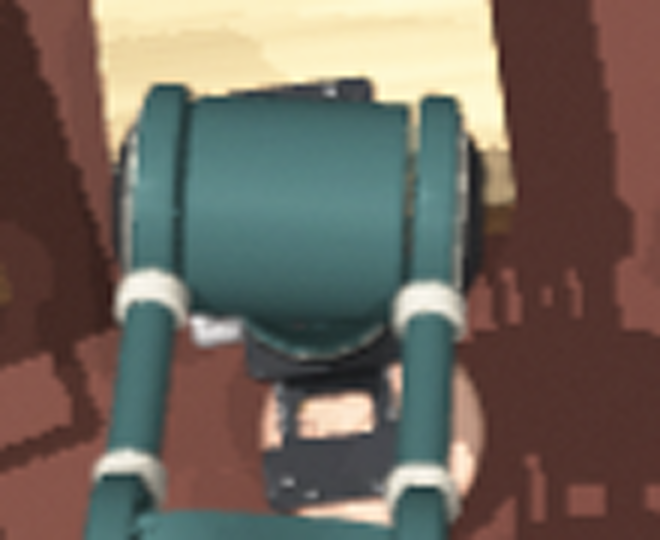

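```bash
python3 - <<'E'
from h import *
M=R.from_quat(np.r_[(q:=bot.sense()["ee_rot"])[1:],q[0]]).as_matrix()
for o in(.015+.009,-.015-.009):
    p=np.array([.5077,.002,.115])+M[:,1]*o;print(((proj("side",p)-[180,150])*4.5).round())
im,d=bot.camera("side");cv2.imwrite("x.png",im)
# dark finger pixels, crop px col 405..455
for v in range(200,224):
    row=[]
    for u in range(270,284,2):
        w=world("side",u+.5,v+.5,d[v,u]);row.append("%d,%d,%d:%d"%(*(w*1000),im[v,u].mean()))
    print(v,row)
E
```

```text
[400. 271.]
[469. 284.]
200 ['510,36,189:81', '507,29,184:139', '499,33,190:133', '492,34,194:60', '487,31,192:53', '481,30,194:51', '477,26,192:48']
201 ['511,34,182:53', '505,32,183:63', '501,28,181:82', '492,35,190:58', '486,34,191:56', '481,32,192:58', '475,32,194:56']
202 ['511,33,178:39', '514,13,160:24', '513,3,151:33', '491,36,187:39', '485,36,190:51', '479,35,191:60', '475,32,190:59']
203 ['510,37,178:25', '513,16,159:20', '512,4,148:33', '492,35,182:41', '485,35,185:41', '479,35,187:41', '474,33,187:46']
204 ['510,36,173:30', '511,20,159:26', '510,9,150:32', '491,36,180:40', '486,34,179:41', '480,35,183:40', '473,36,186:45']
205 ['519,18,151:28', '514,15,149:25', '509,11,148:29', '492,35,175:40', '486,34,176:41', '479,37,181:40', '473,35,181:39']
206 ['520,15,143:26', '514,14,145:24', '508,14,147:24', '502,13,148:32', '485,37,175:36', '480,33,173:37', '474,32,175:43']
207 ['518,20,144:29', '513,17,143:19', '508,14,142:23', '502,13,144:38', '495,13,146:36', '489,12,148:22', '546,-138,-5:52']
208 ['520,16,135:36', '514,15,138:24', '507,16,140:23', '500,17,144:38', '496,13,142
[... 1205 characters left out ...]
:165', '503,12,97:106', '538,-82,-3:57', '530,-81,0:74', '524,-83,0:82']
219 ['558,-61,2:49', '554,-68,-2:134', '507,19,97:164', '122,868,1032:85', '535,-75,-1:66', '529,-78,-1:55', '523,-81,-1:67']
220 ['558,-61,-2:44', '554,-67,-5:151', '503,27,102:162', '500,19,96:77', '534,-74,-4:78', '529,-77,-5:73', '521,-76,-1:78']
221 ['556,-56,0:52', '508,31,100:181', '504,26,96:155', '539,-67,-5:79', '532,-68,-2:80', '525,-70,-2:88', '521,-76,-5:110']
222 ['556,-56,-5:74', '507,32,97:194', '501,32,99:147', '534,-57,1:82', '531,-66,-5:84', '525,-69,-5:112', '504,-37,32:133']
223 ['554,-52,-6:113', '505,38,99:186', '500,35,98:121', '533,-54,0:82', '529,-60,-3:126', '507,-25,37:138', '502,-32,32:140']
```

The depth shows the fingertips at z≈0.104, about 25 mm higher than the reported pose implies, so they closed above the bar. I'll raise a little, open, then go down further.

send_rows(moves=[[[0, 3, -8], 0], [[0, 3, -8], 0], [[0, 3, -8], 0], [[0, 3, -8], 0], [[0, 3, -8], 0]], hand=0.34)

```text
t: 3.9
ee_pos: [0.5124, 0.0037, 0.1048]
ee_rot: [-0.0, 0.662, 0.749, -0.0]
wrist_force: [0.3, -0.6, -0.2]
width: 0.0296
finger_force: 0.0
```

send_rows(moves=[[[0, 0, 8], 0], [[0, 0, 16], 0], [[0, 0, 24], 0], [[0, 0, 32], 0], [[0, 0, 32], 0]])

```text
t: 4.4
ee_pos: [0.5111, 0.0037, 0.071]
ee_rot: [-0.001, 0.662, 0.749, -0.001]
wrist_force: [-0.5, 0.7, 0.1]
width: 0.0297
finger_force: 0.0
```

send_rows(moves=[[[0, 0, 0], 0], [[0, 0, 0], 0], [[0, 0, 0], 0], [[0, 0, 0], 0], [[0, 0, 0], 0]], hand=0, newtons=20)

```text
t: 4.9
ee_pos: [0.5108, 0.0034, 0.073]
ee_rot: [-0.001, 0.662, 0.749, -0.001]
wrist_force: [-4.3, -1.3, 3.0]
width: 0.0111
finger_force: 20.0
```

The bar is gripped. Next is the arc up to 30°.

send_rows(moves=[[[0, 0.5, -10], 0], [[0, 1.5, -20], 0], [[0, 2.5, -29], 0], [[0, 4.5, -39], 0], [[0, 6.5, -49], 0], [[0, 9.5, -58], 0], [[0, 12.5, -67], 0], [[0, 15.5, -77], 0], [[0, 19.5, -86], 0], [[0, 23.5, -94], 0], [[0, 28, -103], 0], [[0, 33, -112], 0], [[0, 33, -112], 0]])

```text
t: 6.2
ee_pos: [0.5436, 0.0076, 0.1874]
ee_rot: [-0.001, 0.662, 0.749, -0.001]
wrist_force: [-11.4, -1.8, 6.3]
width: 0.0113
finger_force: 20.0
```

send_rows(moves=[[[0, 4, -9], 0], [[0, 9.5, -17.5], 0], [[0, 15.5, -25.5], 0], [[0, 22, -33], 0], [[0, 28.5, -40], 0], [[0, 35.5, -47], 0], [[0, 43, -54], 0], [[0, 50.5, -60], 0], [[0, 58.5, -66], 0], [[0, 66.5, -71.5], 0], [[0, 75, -77], 0], [[0, 83.5, -82], 0], [[0, 83.5, -82], 0], [[0, 83.5, -82], 0]])

```text
t: 7.6
ee_pos: [0.6296, 0.0183, 0.2697]
ee_rot: [0.001, 0.662, 0.749, 0.001]
wrist_force: [-5.4, -1.3, 8.0]
width: 0.0114
finger_force: 20.0
```

```bash
python3 - <<'E'
from h import *
im,d=bot.camera("side");np.savez("s3.npz",im=im,d=d)
cv2.imwrite("pics/s3.png",cv2.resize(im[110:290,150:350,::-1],None,fx=3.3,fy=3.3,interpolation=cv2.INTER_CUBIC))
s=bot.sense();print(s["ee_pos"],s["wrist_force"],s["width"],s["finger_force"])
E
```

```text
[0.62946549 0.01826349 0.26967187] [-5.87950872e+00  4.05117596e-03  6.95618579e+00] 0.011445915387054596 20.00377982854843
```

View pics/s3.png

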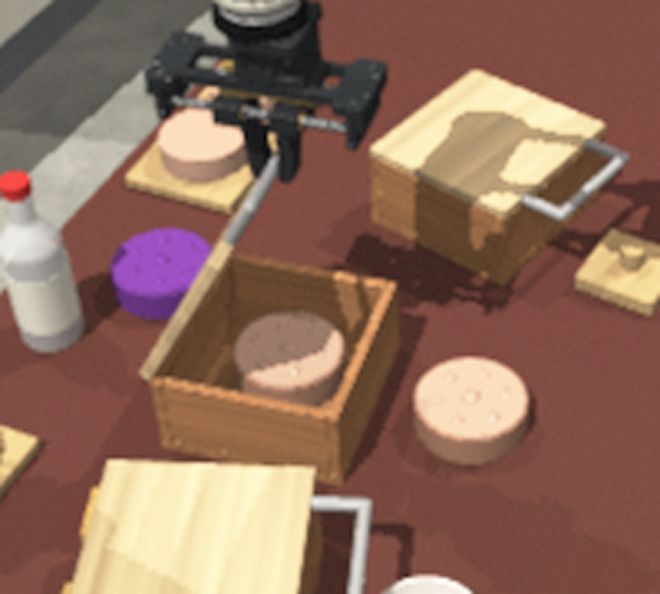

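The lid is seen edge-on and is raised, with the fingers on the bar. I'll work out the angle from the bar's left corner at crop (275,165) and the lid's left front corner at (228,245).

```bash
python3 - <<'E'
from h import *
a=np.radians(7.1);u=np.array([np.cos(a),np.sin(a),0]);l=np.array([-u[1],u[0],0]);z=np.array([0,0,1.])
h=np.array([.5082,.0022,0])+.225*u;h[2]=.0905
for t in(54,57,60,63,66):
    c,s=np.cos(np.radians(t)),np.sin(np.radians(t))
    f=lambda r,n,w:((proj("side",h+(-r*c+n*s)*u+(r*s+n*c)*z+w*l)-[150,110])*3.3).round()
    print(t,f(225,6,.06*0+60e-3*1) if 0 else f(.225,.006,.06),f(.18,.006,.095),f(.0,.006,.095))
s=np.load("s3.npz");d=s["d"]
# bar/arm samples by depth
for x,y in((275,165),(262,188),(250,208),(235,235),(228,245),(205,285),(185,318),(165,350)):
    U=150+x/3.3;V=110+y/3.3;w=d[int(V)-1:int(V)+2,int(U)-1:int(U)+2]
    p=world("side",U,V,w[w>0].min());q=p-h;X=-q@u;Z=q[2];print((x,y),p.round(3),round(X,3),round(Z,3),np.degrees(np.arctan2(Z,X)).round(1))
E
```

```text
54 [280. 222.] [239. 277.] [147. 376.]
57 [268. 214.] [230. 271.] [147. 376.]
60 [256. 207.] [220. 265.] [147. 376.]
63 [243. 200.] [210. 259.] [147. 376.]
66 [231. 193.] [200. 254.] [147. 377.]
(275, 165) [0.622 0.031 0.298] 0.108 0.207 62.5
(262, 188) [0.62  0.06  0.295] 0.107 0.205 62.4
(250, 208) [0.618 0.085 0.294] 0.106 0.203 62.5
(235, 235) [0.633 0.089 0.264] 0.091 0.173 62.4
(228, 245) [0.64  0.09  0.251] 0.083 0.161 62.7
(205, 285) [0.648 0.122 0.23 ] 0.072 0.139 62.7
(185, 318) [0.671 0.125 0.186] 0.048 0.096 63.4
(165, 350) [0.696 0.129 0.142] 0.023 0.052 65.7
```

All readings give a lid angle of about 61° (62.5° minus the 1.5° mid-thickness offset). I'll hold briefly so it settles, confirm it is steady, then hand in.

send_rows(moves=[[[0, 0, 0], 0], [[0, 0, 0], 0], [[0, 0, 0], 0], [[0, 0, 0], 0], [[0, 0, 0], 0]])

```text
t: 8.15
ee_pos: [0.6294, 0.0182, 0.2697]
ee_rot: [0.001, 0.662, 0.749, 0.001]
wrist_force: [-4.9, -1.3, 7.5]
width: 0.011
finger_force: 20.0
```

```bash
python3 - <<'E'
from h import *
s=bot.sense();print(s["ee_pos"],s["finger_force"],s["width"],abs(s["qvel"]).max())
print(bot.job_done())
E
```

```text
[0.62935377 0.01822136 0.26965915] 20.003820955753326 0.011000640526843283 0.0015512248092363129
the job is handed in; nothing more can be done
None
```

I handed the job in with the gripper holding the lid of box_b (the box with the clay disc in front) steady at about 61°, judged from the side camera; I did not touch the other boxes, the disc, the mould or the bowl, and the hand-in returned no verdict.

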